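# Flip a heel lift over the edge of the cementing board and seat it in its nest

## Robot

A 6-joint arm with a two-finger parallel gripper is mounted at the origin on the work surface; the furniture and walls round the work are solid. World frame = base frame: x ahead of the robot, y to its left, z up, the work surface at z = 0. Lengths are in m, angles in rad, forces in N, time in s.
With the tool pointing down it reaches from about 0.4 to 0.825 m from the base axis. Payload 7 kg.
Tool frame: the origin (TCP) lies on the front face of the gripper's body, between the roots of the fingers; the fingertips stand 66 mm ahead of it and the grasp point (between the pads) lies 47 mm ahead of it; z points along the fingers, y is the line along which they close (so a half turn about z gives the same grasp; the last joint's range is limited). The gripper opens to 88 mm and grips with 3 to 60 N. Pads are 19 mm wide; open, the fingers measure 130 mm over their backs; the gripper's body (78 mm by 193 mm) begins 47 mm behind the grasp point.
Start: joints at [0.288, 0.359, 0.012, 0, -1.224, -0.288], TCP at [0.675, -0, 0.292] pointing down, gripper open.
Joint ranges: [-3.07, 3.07], [-1.43, 2.12], [-1.02, 1.25], [-3.03, 1.67], [-3.05, -0], [-3.03, 3.03]. Speed limits (rad/s): [2.39, 2.39, 3.01, 3.14, 3.14, 3.14].

## Interface

Orientations are given as [roll, pitch, yaw] about the fixed x, y, z axes, in that order (R = Rz(yaw) Ry(pitch) Rx(roll)).
In Python, from station import arm gives the robot as it stands. The module is installed in compiled form; this text tells all that it offers.
- The arm moves only by the tool move_arm, never from a script. Its argument "increments" is a list of rows, each an object of numbers: "jaw": the gripper command: -1 is shut, 1 is fully open, values between are in proportion; "dx", "dy", "dz": the shift along the tool's x, y, z in m; "twist": the turn about the tool's z in rad. A call has 1 to 12 rows; each row shifts and turns the commanded pose from where the row before left it, along the tool's axes as they then stand; what a row does not reach is not made up. A row lasts 1/12 s, in which the tool goes at most 41.7 mm and 7.16 degrees, less where a joint would pass 70% of its speed; a pose out of reach is approached as far as the arm can. A call is refused whole if a number of a shift passes 0.0417 or a number of a turn 0.125, either way. A call with a gripper value outside its range is refused whole. The fingers move at their own pace and stop on an object; "force" is the grip in N (left out, the last holds). Time passes only in rows, so rows that do not move let the fingers close. It gives the time, the measured TCP pose, the force, the opening and the grip force at its end, in the units of the state.
- arm.get_state(): the state, without advancing time (a new reading comes with each control period).
- arm.grab_frame(name): name is "scene" or "side" or "wrist"; returns the picture (420x560x3 uint8, blue, green, red); there is no depth.
- arm.camera_info(name): a dict with "K" (3x3 intrinsics, pixels), "extrinsics" (4x4, takes a point from camera to world coordinates). Camera axes: x right, y down, z forward; pixel columns grow to the right and rows downward; lengths in m; the calibration is good to about 2 mm. A picture is of the moment at which its call begins: read the wrist's pose just before it. camera_info takes no time and is no camera call; for the wrist camera it gives the pose at the moment of the call.
- arm.job_done(): hands the job in; it is judged then, once.
Trained networks look in the newest picture that a camera, given by its name, has taken for a name from the list of things; names that differ only in an ending like _2 or _b are one class to them, and where a whole thing is asked for, a point or a joint stands for the part that bears it (a point fixed in the world has none). Each returns a list of dicts, best first, with "score" (0 to 1); they miss things now and then, are a little off and sometimes report something else, mostly with a low value. They report only what shows in the picture. A call takes as long as a camera call. They do not tell look-alikes from the thing itself.
- arm.find_in(camera, name): "position" ([x, y, z] in m, in world coordinates, good to about 4 mm: the middle of the surface that is visible of it).
- arm.silhouettes(camera, name): "pixels" (420x560 bool, what is visible of it).
- arm.pinpoint(camera, name): "position" ([x, y, z] in m, in world coordinates, good to about 4 mm: a listed point, or the origin of a listed thing).
The state is a dict: "t": time; "q": joint angles; "qd": joint speeds; "joint_efforts": joint torques, N m; "eef_pos": TCP position; "ee_rot": TCP orientation; "force": force on the tool from outside, world axes, zero at the start; "moment": the same for the moment, N m; "width": finger opening in m; "gripper_force": force on a finger pad.
Only numpy, scipy, OpenCV 4.12 (cv2) and the standard library are available. Lean on these libraries where they do the work, as an engineer would, in place of code of your own. Each camera call takes 0.05 s, during which the arm holds its last target. There are 200 camera calls.

## Task

The leather heel lift lying on the bench in front of the plywood cementing board has to be turned over so that its underside can be glued. Without picking it up, push it with the fingertips against the front edge of the board until it tips up on its straight edge and flips over onto the board, then push it, round end first, fully home into the steel horseshoe. Leave everything else on the bench where it is.

Things in the scene. Friction and masses are not known exactly. Their poses are not given: they have to be found in the camera images.
- heel_lift: the heel lift to turn over: a single D-shaped piece of brown leather lying on the bench in front of the board, 58 mm wide, 64 mm long, 8.5 mm thick, 20 to 45 g. Origin: centre of the face that is underneath at the start. Its y axis runs lengthwise (straight edge at y = +32 mm, round end at y = -32 mm), its x axis across; its z axis points up at the start and must point down at the end
- lift_mid (a point): middle of the heel lift, half way through its thickness. At the start it lies up to 30 mm to either side of the board's centre line and 43 to 63 mm in front of the board's front edge
- lift_straight (a point): middle of the lift's straight edge, 32 mm from lift_mid; straight over 36 mm, then rounded corners. It faces the board at the start, up to 0.3 rad askew
- lift_round (a point): middle of the lift's round end, 32 mm from lift_mid on the other side; flat over its middle 12 mm. While the straight edge bears on the board's edge, a fingertip kept against this end with a push of about 5 N grips it by friction and raises it when it moves up
- lift_flank_a (a point): middle of one flank (long side) of the lift, its x = -29 mm side, straight from y = -5 to +16 mm
- lift_flank_b (a point): middle of the other flank of the lift, its x = +29 mm side, the same
- board: the cementing board: plywood 6 mm thick, 125 mm deep, 150 mm wide, screwed flat to the bench. x axis from its front edge to the horseshoe, roughly away from the robot, y to the left, z up; origin on the bench. Its upright front edge is at x = -75 mm, the rear at +50 mm. On it a horseshoe of steel bar, 5 mm thick and 6 mm high, opens to the front edge; little ears screw it down
- edge (a point): middle of the top of the board's front edge, at board x = -75 mm, 6 mm above the bench; same axes as the board
- nest (a point): where the lift's middle lies, seen from above, when its round end touches the bend of the horseshoe; on the board's top, at board x = +5 mm, y = 0, same axes. The inside of the bend is 32 mm beyond it; the arms are 62 mm apart inside, flare outwards from 8 mm in front of it and end 30 mm in front of it, 88 mm apart
- spare_lift_low: lower of two spare heel lifts stacked to the left of the board, 8.5 mm thick; origin at its underside, leave alone
- spare_lift_top: upper one of the two stacked spare lifts, leave alone
- brush: flat brush, 179 mm long, 11 mm high, lying to the right of the board; origin at the centre of its underside, leave alone
- cement_pot: tin with a lid, 69 mm across, 79 mm high, to the right of the board, leave alone
- wax: block of dark wax, 30 x 46 x 23 mm, to the left of the board, towards the back, leave alone
- tape: roll of white tape, 82 mm across, 26 mm high, lying flat to the left, leave alone
- jar: jar with a grey lid, 70 mm across, 64 mm high, to the right nearer the robot, leave alone
Mind the look-alikes: they are no part of the job. What is shaped like the heel_lift but turquoise is not meant.

How it is judged:
On the way, in this order (a step that is already met when the one before it is completed fails the run):
1. the lift is tipped up on its straight edge at the front edge of the board (angle between heel_lift's own z axis and vertical between 0.8 and 1.9 rad and x of lift_straight in the frame of edge between -0.03 and 0.02 m and height (world z) of lift_straight below 0.02 m), for 0.1 s.
2. the lift has gone over and lies on the board, other side up (angle between heel_lift's own z axis and vertical above 2.95 rad and x of lift_mid in the frame of edge above 0.005 m and height (world z) of lift_mid between 0.0085 and 0.015 m), for 0.2 s.
At the end, for the whole second after the job is handed in: The heel lift lies flat on the board (within 0.14 rad), turned over, at rest, round end (over 26 mm beyond the nest point) in the horseshoe, its middle within 4 mm of the nest point along the board and 5 mm across it (angle between heel_lift's own z axis and vertical above 3 rad and x of lift_mid in the frame of nest between -0.004 and 0.004 m and y of lift_mid in the frame of nest between -0.005 and 0.005 m and height (world z) of lift_mid between 0.0085 and 0.0135 m and x of lift_round in the frame of nest above 0.026 m and linear speed of heel_lift below 0.01 m/s and angular speed of heel_lift below 0.1 rad/s); the robot touches nothing.
It fails at once if the lift was picked up: none of its edges stays down (all more than 25 mm above the bench) (height (world z) of each of lift_straight, lift_round, lift_flank_a, lift_flank_b above 0.025 m).
It fails at once if something else on the bench was moved by more than 15 mm (distance of any of spare_lift_low, spare_lift_top, brush, cement_pot, wax, tape, jar from where it was at the start of the episode above 0.015 m).
It also fails if it takes over 67 s, if anything falls off the work surface, if the arm or the gripper's body presses on something with over 40 N, if the wrist force passes 120 N, or if a joint passes its speed limit or range.

## Working session

There is one attempt and no reset: what is moved stays moved. The work goes in short steps, Python scripts to look and compute and a tool call to move; the robot and the scene stay as the last step left them, time stands still between calls to the robot, and variables do not carry over. Pictures are saved under pics/ and viewed, at most 10 in all, crops included, and the job is handed in when it is done.

Besides the shell and the picture viewer there is one more tool, called in YAML: its name, and indented under it one key for each argument. move_arm: Moves the arm, as the interface text tells. Its arguments: {"type":"object","properties":{"increments":{"type":"array"},"force":{"type":"number"}},"required":["increments"]}

```bash
mkdir -p pics; cat > h.py <<'E'
from station import arm
import numpy as np, cv2
def see(cam,names,fn=None):
    im=arm.grab_frame(cam)
    if fn: cv2.imwrite('pics/'+fn,im)
    for n in names:
        for d in arm.pinpoint(cam,n)[:3]: print(cam,n,np.round(d['position'],4),round(d['score'],2))
    return im
def st():
    s=arm.get_state(); print('t',round(s['t'],2),'p',np.round(s['eef_pos'],4),'r',np.round(s['ee_rot'],3),'F',np.round(s['force'],1),'w',round(s['width'],4))
E
python3 - <<'E'
from h import *
st()
N=['lift_mid','lift_straight','lift_round','edge','nest']
see('scene',N,'s0.png'); see('side',N,'d0.png')
for c in('scene','side'):print(c,np.round(arm.camera_info(c)['extrinsics'],3).tolist())
st()
E
```

```text
t 0.0 p [ 0.6746 -0.      0.2912] r [ 3.14  -0.    -1.571] F [ 0.7  0.2 -0.3] w 0.0874
scene lift_mid [ 0.4818 -0.0089  0.0036] 0.83
scene lift_mid [ 0.4146 -0.1022  0.001 ] 0.65
scene lift_straight [ 0.5084 -0.0139  0.0041] 0.85
scene lift_straight [ 0.3958 -0.0818  0.0051] 0.79
scene lift_round [ 0.4358 -0.1271  0.0008] 0.95
scene lift_round [ 0.4469 -0.0029  0.0092] 0.59
scene edge [0.5317 0.0059 0.0036] 0.83
scene edge [0.6162 0.0019 0.0067] 0.23
scene nest [0.5838 0.1761 0.0035] 0.73
scene nest [6.148e-01 1.000e-04 4.400e-03] 0.69
side lift_mid [ 0.4206 -0.1056  0.0015] 0.7
side lift_mid [ 0.4776 -0.0045  0.0081] 0.61
side lift_straight [ 0.3931 -0.0838  0.0009] 0.9
side lift_straight [ 0.5125 -0.011   0.0049] 0.85
side lift_round [ 0.4489 -0.0044  0.0022] 0.93
side lift_round [ 0.4348 -0.1258  0.0031] 0.73
side lift_round [ 0.5371 -0.0015  0.0013] 0.73
side edge [0.5342 0.0024 0.0041] 0.95
side nest [0.6095 0.0025 0.0082] 0.71
scene [[0.897, -0.338, 0.285, 0.209], [-0.442, -0.703, 0.558, -0.66], [0.012, -0.626, -0.779, 0.935], [0.0, 0.0, 0.0, 1.0]]
side [[1.0, 0.019, -0.011, 0.546], [0.021, -0.655, 0.755, -0.73], [0.007, -0.755, -0.655, 0.64], [0.0, 0.0, 0.0, 1.0]]
t 0.6 p [ 0.675  -0.      0.2922] r [ 3.142  0.    -1.571] F [0.4 0.7 0.2] w 0.0875
```

View pics/s0.png

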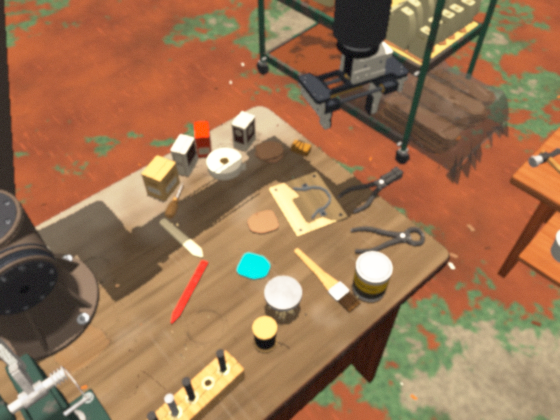

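View pics/d0.png

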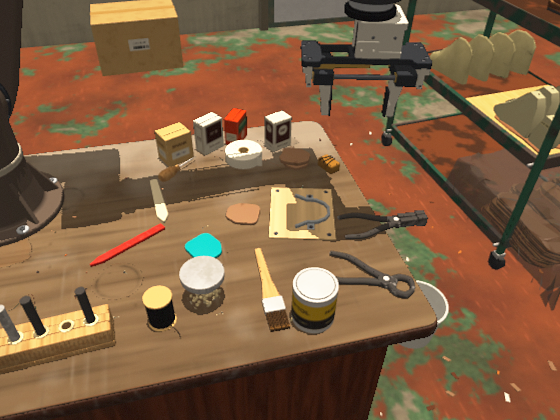

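The scene view shows the brown lift at (263,222), in front of the board at about (305,203). The turquoise look-alike is at (253,265). In the side view the lift is at (243,213) and the board at (303,212). Next I'll get yaw angles from the silhouettes.

```bash
cat >> h.py <<'E'
def plane(cam,uv,z):
    c=arm.camera_info(cam);K=c['K'];T=np.array(c['extrinsics'])
    d=np.c_[uv,np.ones(len(uv))]@np.linalg.inv(K).T@T[:3,:3].T
    return (T[:3,3]+d*((z-T[2,3])/d[:,2])[:,None])[:,:2]
def rect(cam,n,z):
    for s in arm.silhouettes(cam,n)[:3]:
        m=s['pixels'].astype(np.uint8)
        c=max(cv2.findContours(m,0,2)[0],key=cv2.contourArea)[:,0]
        P=plane(cam,c,z); r=cv2.minAreaRect((P*1000).astype(np.float32))
        print(cam,n,round(s['score'],2),np.round(P.min(0),3),np.round(P.max(0),3),np.round(r[0],1),np.round(r[1],1),round(r[2],1))
E
python3 - <<'E'
from h import *
for c in('scene','side'):
    arm.grab_frame(c); rect(c,'board',.006); rect(c,'heel_lift',.0085)
E
```

```text
scene board 0.62 [ 0.531 -0.076] [0.658 0.078] [594.6   1. ] [153. 126.] 89.4
scene heel_lift 0.84 [ 0.379 -0.138] [ 0.446 -0.068] [ 415.9 -106. ] [59.7 64.2] 43.8
scene heel_lift 0.66 [ 0.444 -0.043] [0.511 0.023] [478.3  -9.1] [63.3 69. ] 78.2
side board 0.65 [ 0.529 -0.078] [0.654 0.077] [591.   -0.7] [153.7 124.6] 89.3
side heel_lift 0.79 [ 0.445 -0.042] [0.509 0.02 ] [477.1 -11.3] [62.9 62.2] 1.6
side heel_lift 0.61 [ 0.376 -0.13 ] [ 0.445 -0.069] [ 410.4 -100. ] [68.6 61.6] 1.6
```

move_arm:
  increments:
    - {"jaw": -1, "dy": 0.04}
    - {"jaw": -1, "dy": 0.04}
    - {"jaw": -1, "dy": 0.04}
    - {"jaw": -1, "dy": 0.04}
    - {"jaw": -1, "dy": 0.04}
    - {"jaw": -1, "dy": 0.04}
    - {"jaw": -1, "dy": 0.015}
    - {"jaw": -1, "dx": 0.004}
  force: 20

```text
$.increments[0]: bad value
```

move_arm:
  increments:
    - {"jaw": -1, "dx": 0, "dy": 0.04, "dz": 0, "twist": 0}
    - {"jaw": -1, "dx": 0, "dy": 0.04, "dz": 0, "twist": 0}
    - {"jaw": -1, "dx": 0, "dy": 0.04, "dz": 0, "twist": 0}
    - {"jaw": -1, "dx": 0, "dy": 0.04, "dz": 0, "twist": 0}
    - {"jaw": -1, "dx": 0, "dy": 0.04, "dz": 0, "twist": 0}
    - {"jaw": -1, "dx": 0, "dy": 0.04, "dz": 0, "twist": 0}
    - {"jaw": -1, "dx": 0.004, "dy": 0.022, "dz": 0, "twist": 0}
    - {"jaw": -1, "dx": 0, "dy": 0, "dz": 0.04, "twist": 0}
    - {"jaw": -1, "dx": 0, "dy": 0, "dz": 0.04, "twist": 0}
    - {"jaw": -1, "dx": 0, "dy": 0, "dz": 0.04, "twist": 0}
    - {"jaw": -1, "dx": 0, "dy": 0, "dz": 0.03, "twist": 0}
    - {"jaw": -1, "dx": 0, "dy": 0, "dz": 0, "twist": 0}
  force: 20

```text
t: 1.9
eef_pos: [0.4098, -0.0052, 0.1378]
ee_rot: [3.134, -0.003, -1.572]
force: [-1.2, -0.7, -1.1]
width: 0.013
gripper_force: 0.0
```

move_arm:
  increments:
    - {"jaw": -1, "dx": 0, "dy": 0, "dz": 0.03, "twist": 0}
    - {"jaw": -1, "dx": 0, "dy": 0, "dz": 0.02, "twist": 0}
    - {"jaw": -1, "dx": 0, "dy": 0, "dz": 0.01, "twist": 0}
    - {"jaw": -1, "dx": 0, "dy": 0, "dz": 0.006, "twist": 0}
    - {"jaw": -1, "dx": 0, "dy": 0, "dz": 0.003, "twist": 0}
    - {"jaw": -1, "dx": 0, "dy": 0, "dz": 0, "twist": 0}
    - {"jaw": -1, "dx": 0, "dy": 0, "dz": 0, "twist": 0}

```text
t: 2.48
eef_pos: [0.4137, -0.0037, 0.0742]
ee_rot: [-3.14, 0.001, -1.571]
force: [0.1, 0.2, -0.2]
width: 0.001
gripper_force: 0.0
```

```bash
python3 - <<'E'
from h import *
st()
im=see('side',['lift_mid','lift_straight','lift_round','edge'])
st()
cv2.imwrite('pics/a.png',cv2.resize(im[130:290,150:390],None,fx=3,fy=3))
E
```

```text
t 2.48 p [ 0.4137 -0.0037  0.0742] r [-3.140e+00  1.000e-03 -1.571e+00] F [ 0.1  0.2 -0.2] w 0.001
side lift_mid [ 0.4778 -0.0072  0.006 ] 0.96
side lift_mid [ 0.4183 -0.1061  0.0005] 0.76
side lift_mid [ 0.534  -0.1875  0.0009] 0.54
side lift_straight [ 0.3918 -0.0803  0.0042] 0.73
side lift_straight [ 0.5144 -0.0107  0.007 ] 0.63
side lift_round [ 0.4468 -0.0052  0.0011] 0.84
side lift_round [ 0.4381 -0.1237  0.0035] 0.64
side edge [5.33e-01 1.00e-04 2.70e-03] 0.98
t 2.73 p [ 0.4133 -0.0039  0.0738] r [-3.140e+00  1.000e-03 -1.571e+00] F [ 0.5 -0.3 -0.4] w 0.0006
```

View pics/a.png

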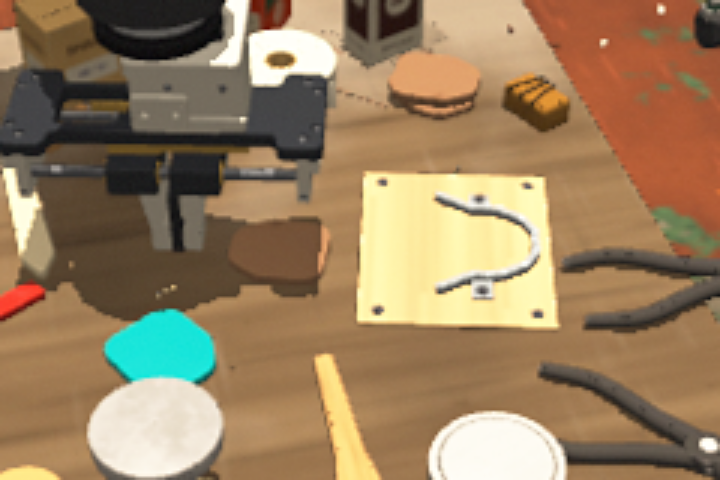

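The shut fingers are at crop (178,220), behind the round end of the lift at (235,248). The board's front edge is at about x=362. Now I'll lower the tips and push forward.

move_arm:
  increments:
    - {"jaw": -1, "dx": 0.004, "dy": 0, "dz": 0.0035, "twist": 0}
    - {"jaw": -1, "dx": 0, "dy": -0.006, "dz": 0, "twist": 0}
    - {"jaw": -1, "dx": 0, "dy": -0.006, "dz": 0, "twist": 0}
    - {"jaw": -1, "dx": 0, "dy": -0.004, "dz": 0, "twist": 0}
    - {"jaw": -1, "dx": 0, "dy": -0.004, "dz": 0, "twist": 0}
    - {"jaw": -1, "dx": 0, "dy": -0.004, "dz": 0, "twist": 0}
    - {"jaw": -1, "dx": 0, "dy": -0.004, "dz": 0, "twist": 0}
    - {"jaw": -1, "dx": 0, "dy": 0, "dz": 0, "twist": 0}

```text
t: 3.4
eef_pos: [0.4419, -0.0079, 0.0696]
ee_rot: [-3.141, 0.0, -1.571]
force: [0.2, -0.2, 0.6]
width: 0.0004
gripper_force: 0.0
```

```bash
python3 - <<'E'
from h import *
im=see('side',['lift_mid','lift_straight','lift_round','edge'])
rect('side','heel_lift',.0085)
st()
cv2.imwrite('pics/b.png',cv2.resize(im[160:260,200:350],None,fx=5,fy=5))
E
```

```text
side lift_mid [ 0.416  -0.1088  0.0026] 0.88
side lift_mid [ 0.4883 -0.0073  0.0074] 0.79
side lift_straight [ 0.5245 -0.008   0.0054] 0.65
side lift_straight [ 0.3929 -0.0817  0.0007] 0.59
side lift_straight [ 4.938e-01 -5.600e-03 -1.000e-04] 0.48
side lift_round [ 0.4335 -0.1243  0.0019] 0.91
side lift_round [0.6102 0.0038 0.0095] 0.71
side edge [0.5374 0.001  0.0039] 0.61
side heel_lift 0.76 [ 0.377 -0.129] [ 0.443 -0.069] [410.1 -98.8] [65.2 59.2] 1.6
side heel_lift 0.55 [ 0.455 -0.042] [0.518 0.024] [486.7  -9.5] [63.1 65.4] 2.0
side heel_lift 0.29 [ 0.529 -0.08 ] [0.653 0.074] [590.9  -3. ] [152.5 124.2] 89.5
t 3.7 p [ 0.4408 -0.0081  0.0697] r [ 3.142  0.    -1.571] F [-0.1  0.9  0.3] w 0.0008
```

View pics/b.png

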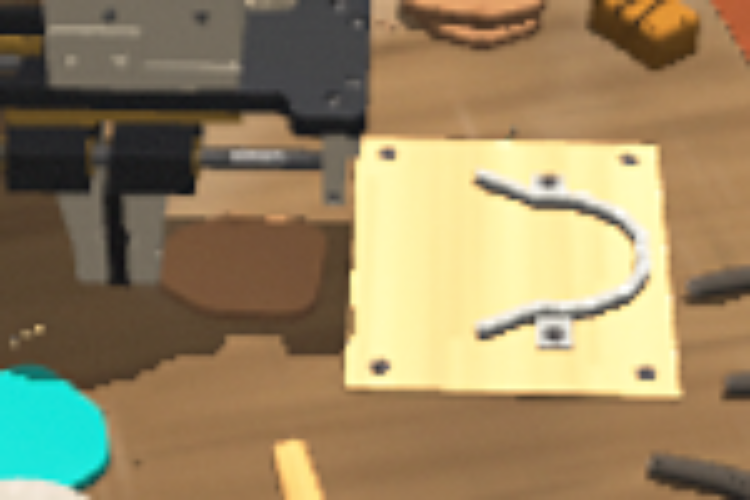

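The fingers at crop (150,280) touch the round end. The lift's straight edge (322,265) is about 11 mm short of the board edge (350). I'll push until the force rises.

move_arm:
  increments:
    - {"jaw": -1, "dx": 0, "dy": -0.004, "dz": 0, "twist": 0}
    - {"jaw": -1, "dx": 0, "dy": -0.004, "dz": 0, "twist": 0}
    - {"jaw": -1, "dx": 0, "dy": -0.002, "dz": 0, "twist": 0}
    - {"jaw": -1, "dx": 0, "dy": 0, "dz": 0, "twist": 0}

```text
t: 4.03
eef_pos: [0.4517, -0.0079, 0.0697]
ee_rot: [-3.141, 0.0, -1.571]
force: [-0.4, 0.5, 1.1]
width: 0.0003
gripper_force: 0.0
```

move_arm:
  increments:
    - {"jaw": -1, "dx": 0, "dy": -0.001, "dz": 0, "twist": 0}
    - {"jaw": -1, "dx": 0, "dy": -0.001, "dz": 0, "twist": 0}
    - {"jaw": -1, "dx": 0, "dy": 0, "dz": 0, "twist": 0}

```text
t: 4.28
eef_pos: [0.4531, -0.008, 0.0696]
ee_rot: [3.142, -0.0, -1.571]
force: [0.0, -0.2, -0.5]
width: 0.0007
gripper_force: 0.0
```

move_arm:
  increments:
    - {"jaw": -1, "dx": 0, "dy": -0.001, "dz": 0, "twist": 0}
    - {"jaw": -1, "dx": 0, "dy": -0.001, "dz": 0, "twist": 0}
    - {"jaw": -1, "dx": 0, "dy": 0, "dz": 0, "twist": 0}

```text
t: 4.53
eef_pos: [0.454, -0.0083, 0.0695]
ee_rot: [3.14, -0.0, -1.571]
force: [-4.7, 1.3, 3.9]
width: 0.0005
gripper_force: 2.7
```

move_arm:
  increments:
    - {"jaw": -1, "dx": 0, "dy": -0.001, "dz": 0, "twist": 0}
    - {"jaw": -1, "dx": 0, "dy": 0, "dz": 0, "twist": 0}

```text
t: 4.7
eef_pos: [0.4542, -0.0084, 0.0694]
ee_rot: [3.138, -0.001, -1.571]
force: [-7.2, 4.4, 6.5]
width: 0.0003
gripper_force: 4.8
```

move_arm:
  increments:
    - {"jaw": -1, "dx": 0, "dy": 0, "dz": -0.003, "twist": 0}
    - {"jaw": -1, "dx": 0, "dy": 0, "dz": -0.003, "twist": 0}
    - {"jaw": -1, "dx": 0, "dy": -0.0005, "dz": -0.003, "twist": 0}
    - {"jaw": -1, "dx": 0, "dy": -0.0005, "dz": -0.003, "twist": 0}

```text
t: 5.03
eef_pos: [0.4557, -0.0085, 0.0815]
ee_rot: [3.139, -0.001, -1.571]
force: [-5.8, 0.3, 0.6]
width: 0.0005
gripper_force: 2.7
```

```bash
python3 - <<'E'
from h import *
im=see('side',['lift_mid','lift_straight','lift_round'])
st()
cv2.imwrite('pics/c.png',cv2.resize(im[160:260,200:350],None,fx=5,fy=5))
E
```

```text
side lift_mid [ 0.4992 -0.0048  0.012 ] 0.83
side lift_straight [ 0.5371 -0.0091  0.0078] 0.64
side lift_straight [ 0.3949 -0.0801  0.0021] 0.6
side lift_straight [ 0.501 -0.006  0.013] 0.49
side lift_round [ 0.4706 -0.0026  0.0155] 0.95
side lift_round [ 0.4346 -0.1215  0.0031] 0.78
t 5.23 p [ 0.4557 -0.0085  0.0816] r [ 3.139e+00 -1.000e-03 -1.571e+00] F [-5.8  0.5  1.4] w 0.0007
```

View pics/c.png

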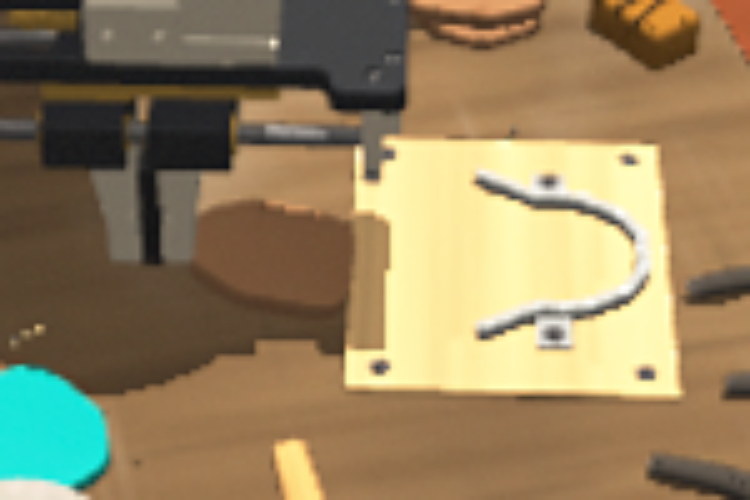

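The lift's round end has come up to about 15 mm with its straight edge against the board (crop (350,265)). The friction grip works, so I'll follow the arc.

move_arm:
  increments:
    - {"jaw": -1, "dx": 0, "dy": -0.001, "dz": -0.004, "twist": 0}
    - {"jaw": -1, "dx": 0, "dy": -0.001, "dz": -0.004, "twist": 0}
    - {"jaw": -1, "dx": 0, "dy": -0.0015, "dz": -0.004, "twist": 0}

```text
t: 5.48
eef_pos: [0.4598, -0.0083, 0.0939]
ee_rot: [3.14, -0.0, -1.571]
force: [-4.8, 0.9, 2.0]
width: 0.0005
gripper_force: 2.6
```

move_arm:
  increments:
    - {"jaw": -1, "dx": 0, "dy": -0.0018, "dz": -0.004, "twist": 0}
    - {"jaw": -1, "dx": 0, "dy": -0.0022, "dz": -0.004, "twist": 0}

```text
t: 5.65
eef_pos: [0.4642, -0.0082, 0.1021]
ee_rot: [3.141, -0.0, -1.571]
force: [-4.8, 0.2, 2.9]
width: 0.0005
gripper_force: 2.7
```

move_arm:
  increments:
    - {"jaw": -1, "dx": 0, "dy": -0.0025, "dz": -0.004, "twist": 0}
    - {"jaw": -1, "dx": 0, "dy": -0.003, "dz": -0.004, "twist": 0}

```text
t: 5.82
eef_pos: [0.4701, -0.0081, 0.1103]
ee_rot: [-3.142, -0.0, -1.571]
force: [-4.1, 0.8, 2.9]
width: 0.0007
gripper_force: 2.9
```

move_arm:
  increments:
    - {"jaw": -1, "dx": 0, "dy": -0.0036, "dz": -0.004, "twist": 0}
    - {"jaw": -1, "dx": 0, "dy": -0.0042, "dz": -0.004, "twist": 0}

```text
t: 5.98
eef_pos: [0.4782, -0.008, 0.1184]
ee_rot: [-3.141, 0.0, -1.571]
force: [-4.1, 0.2, 4.1]
width: 0.0004
gripper_force: 3.1
```

```bash
python3 - <<'E'
from h import *
im=see('side',['lift_mid','lift_straight','lift_round'])
st()
cv2.imwrite('pics/d.png',cv2.resize(im[140:260,200:350],None,fx=4,fy=4))
E
```

```text
side lift_mid [ 0.4169 -0.1066  0.0076] 0.9
side lift_mid [ 0.5108 -0.0039  0.0305] 0.67
side lift_straight [ 0.3928 -0.0785  0.0037] 0.79
side lift_straight [ 0.5341 -0.0093  0.0073] 0.57
side lift_straight [ 6.053e-01 -2.800e-03  6.000e-04] 0.41
side lift_round [ 0.4345 -0.1227  0.0011] 0.93
side lift_round [ 0.4927 -0.0047  0.051 ] 0.84
t 6.18 p [ 0.4783 -0.0081  0.1184] r [-3.141  0.    -1.571] F [-4.9 -0.2  6.2] w 0.0004
```

View pics/d.png

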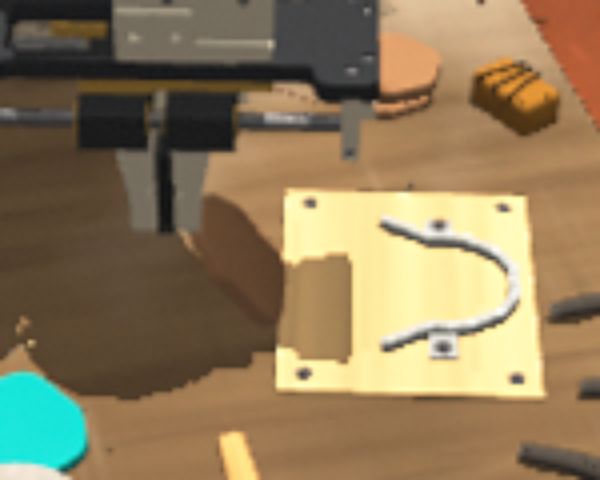

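The lift is tipped about 50°, with its straight edge on the board edge (crop (280,310)) and the round end held at the fingertip (195,235). I'll continue.

move_arm:
  increments:
    - {"jaw": -1, "dx": 0, "dy": -0.0035, "dz": -0.0042, "twist": 0}
    - {"jaw": -1, "dx": 0, "dy": -0.0042, "dz": -0.0036, "twist": 0}

```text
t: 6.35
eef_pos: [0.4869, -0.0077, 0.1263]
ee_rot: [-3.139, 0.0, -1.57]
force: [0.0, 0.2, 0.3]
width: 0.0006
gripper_force: 0.0
```

move_arm:
  increments:
    - {"jaw": -1, "dx": 0, "dy": -0.0045, "dz": -0.003, "twist": 0}
    - {"jaw": -1, "dx": 0, "dy": -0.0045, "dz": -0.0025, "twist": 0}

```text
t: 6.52
eef_pos: [0.496, -0.0077, 0.1318]
ee_rot: [-3.14, 0.0, -1.57]
force: [0.5, -0.8, -0.1]
width: 0.0005
gripper_force: 0.0
```

move_arm:
  increments:
    - {"jaw": -1, "dx": 0, "dy": -0.0045, "dz": -0.002, "twist": 0}
    - {"jaw": -1, "dx": 0, "dy": -0.0045, "dz": -0.0015, "twist": 0}

```text
t: 6.68
eef_pos: [0.5044, -0.0079, 0.1348]
ee_rot: [-3.141, 0.0, -1.571]
force: [-0.1, 0.1, 0.8]
width: 0.0005
gripper_force: 0.0
```

```bash
python3 - <<'E'
from h import *
im=see('side',['lift_mid','lift_straight','lift_round'])
st()
cv2.imwrite('pics/e.png',cv2.resize(im[140:260,200:350],None,fx=4,fy=4))
E
```

```text
side lift_mid [ 0.4178 -0.1068  0.0015] 0.96
side lift_mid [ 0.4933 -0.0058  0.0056] 0.66
side lift_mid [ 0.584   0.1778 -0.    ] 0.23
side lift_straight [ 0.3932 -0.0852  0.0044] 0.91
side lift_straight [ 0.5331 -0.0028  0.0075] 0.65
side lift_straight [ 0.6039 -0.0047 -0.0024] 0.37
side lift_round [ 0.4665 -0.0059  0.0031] 0.76
side lift_round [ 0.4351 -0.124   0.0065] 0.72
side lift_round [ 0.6575  0.1565 -0.0013] 0.17
t 6.88 p [ 0.5034 -0.0081  0.1342] r [ 3.141 -0.    -1.571] F [ 0.2 -0.7  0.2] w 0.0001
```

View pics/e.png

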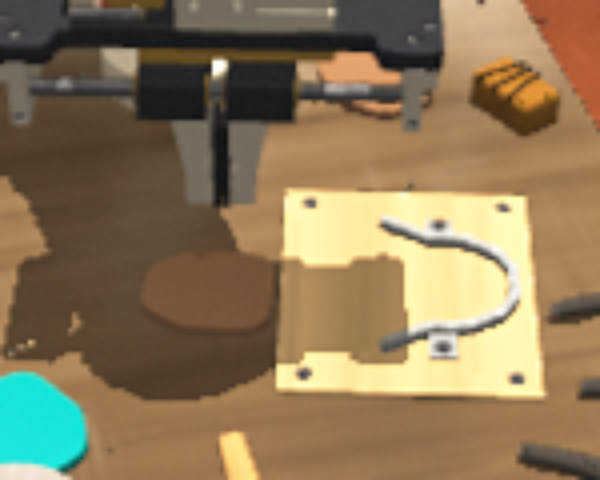

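The lift slipped off because my last steps moved about 1.7 mm radially outward. It now lies flat again in front of the board (crop (210,290)). I'll fit the measured arc and retry with a constant radial push.

```bash
python3 - <<'E'
from h import *
from scipy.optimize import least_squares
P=np.array([(.4542,.0694),(.4557,.0816),(.4598,.0939),(.4642,.1021),(.4701,.1103),(.4783,.1184)])*1000
s=least_squares(lambda v:np.hypot(*(P-v[:2]).T)-v[2],[520,70,64]);print(s.x,s.fun)
x,z,R=s.x
for a in np.radians(np.arange(0,101,4)):
    print(round(np.degrees(a)),np.round([x-(R-1.4)*np.cos(a),z+(R-1.4)*np.sin(a)],1))
E
```

```text
[521.02811765  66.89933238  66.90522861] [-0.03034059  0.05649616  0.01202211 -0.05822451  0.00733462  0.01271221]
0 [455.5  66.9]
4 [455.7  71.5]
8 [456.2  76. ]
12 [457.   80.5]
16 [458.1  85. ]
20 [459.5  89.3]
24 [461.2  93.5]
28 [463.2  97.7]
32 [465.5 101.6]
36 [468.  105.4]
40 [470.8 109. ]
44 [473.9 112.4]
48 [477.2 115.6]
52 [480.7 118.5]
56 [484.4 121.2]
60 [488.3 123.6]
64 [492.3 125.8]
68 [496.5 127.6]
72 [500.8 129.2]
76 [505.2 130.5]
80 [509.7 131.4]
84 [514.2 132. ]
88 [518.7 132.4]
92 [523.3 132.4]
96 [527.9 132. ]
100 [532.4 131.4]
```

move_arm:
  increments:
    - {"jaw": -1, "dx": 0, "dy": 0.04, "dz": 0, "twist": 0}
    - {"jaw": -1, "dx": 0, "dy": 0.03, "dz": 0, "twist": 0}
    - {"jaw": -1, "dx": 0, "dy": 0, "dz": 0.03, "twist": 0}
    - {"jaw": -1, "dx": 0, "dy": 0, "dz": 0.025, "twist": 0}
    - {"jaw": -1, "dx": 0, "dy": 0, "dz": 0.008, "twist": 0}
    - {"jaw": -1, "dx": 0, "dy": 0, "dz": 0.001, "twist": 0}
    - {"jaw": -1, "dx": 0, "dy": 0, "dz": 0, "twist": 0}
    - {"jaw": -1, "dx": 0, "dy": 0, "dz": 0, "twist": 0}

```text
t: 7.55
eef_pos: [0.4342, -0.0078, 0.071]
ee_rot: [-3.141, -0.0, -1.571]
force: [-0.4, -0.3, 0.8]
width: 0.0001
gripper_force: 0.0
```

move_arm:
  increments:
    - {"jaw": -1, "dx": 0, "dy": -0.008, "dz": 0.0013, "twist": 0}
    - {"jaw": -1, "dx": 0, "dy": -0.006, "dz": 0, "twist": 0}
    - {"jaw": -1, "dx": 0, "dy": -0.004, "dz": 0, "twist": 0}
    - {"jaw": -1, "dx": 0, "dy": -0.002, "dz": 0, "twist": 0}
    - {"jaw": -1, "dx": 0, "dy": -0.001, "dz": 0, "twist": 0}
    - {"jaw": -1, "dx": 0, "dy": -0.0005, "dz": 0, "twist": 0}
    - {"jaw": -1, "dx": 0, "dy": 0, "dz": 0, "twist": 0}

```text
t: 8.13
eef_pos: [0.4538, -0.0083, 0.0691]
ee_rot: [3.139, -0.0, -1.572]
force: [-6.7, 4.3, 6.6]
width: 0.0005
gripper_force: 4.0
```

move_arm:
  increments:
    - {"jaw": -1, "dx": 0, "dy": -0.0003, "dz": -0.0034, "twist": 0}
    - {"jaw": -1, "dx": 0, "dy": -0.0004, "dz": -0.0033, "twist": 0}
    - {"jaw": -1, "dx": 0, "dy": -0.0008, "dz": -0.0045, "twist": 0}
    - {"jaw": -1, "dx": 0, "dy": -0.0011, "dz": -0.0045, "twist": 0}
    - {"jaw": -1, "dx": 0, "dy": -0.0014, "dz": -0.0043, "twist": 0}

```text
t: 8.55
eef_pos: [0.4579, -0.0084, 0.0893]
ee_rot: [3.139, -0.001, -1.571]
force: [-6.1, 0.9, 2.6]
width: 0.0002
gripper_force: 2.9
```

move_arm:
  increments:
    - {"jaw": -1, "dx": 0, "dy": -0.0017, "dz": -0.0042, "twist": 0}
    - {"jaw": -1, "dx": 0, "dy": -0.002, "dz": -0.0042, "twist": 0}
    - {"jaw": -1, "dx": 0, "dy": -0.0023, "dz": -0.0039, "twist": 0}

```text
t: 8.8
eef_pos: [0.464, -0.0084, 0.1018]
ee_rot: [3.14, -0.0, -1.571]
force: [-5.9, 0.5, 3.1]
width: 0.0007
gripper_force: 3.6
```

move_arm:
  increments:
    - {"jaw": -1, "dx": 0, "dy": -0.0025, "dz": -0.0038, "twist": 0}
    - {"jaw": -1, "dx": 0, "dy": -0.0028, "dz": -0.0036, "twist": 0}
    - {"jaw": -1, "dx": 0, "dy": -0.0031, "dz": -0.0034, "twist": 0}

```text
t: 9.05
eef_pos: [0.4726, -0.0084, 0.1128]
ee_rot: [3.14, -0.0, -1.571]
force: [-8.1, 1.1, 6.2]
width: 0.0005
gripper_force: 4.7
```

move_arm:
  increments:
    - {"jaw": -1, "dx": 0, "dy": -0.0033, "dz": -0.0032, "twist": 0}
    - {"jaw": -1, "dx": 0, "dy": -0.0035, "dz": -0.0029, "twist": 0}

```text
t: 9.22
eef_pos: [0.4796, -0.0084, 0.1192]
ee_rot: [3.14, -0.0, -1.571]
force: [-7.8, 1.1, 9.5]
width: 0.0003
gripper_force: 6.0
```

move_arm:
  increments:
    - {"jaw": -1, "dx": 0, "dy": -0.0036, "dz": -0.0031, "twist": 0}
    - {"jaw": -1, "dx": 0, "dy": -0.0038, "dz": -0.0028, "twist": 0}

```text
t: 9.38
eef_pos: [0.488, -0.0081, 0.1254]
ee_rot: [-3.141, 0.0, -1.571]
force: [-3.1, 0.1, 4.4]
width: 0.0008
gripper_force: 3.0
```

move_arm:
  increments:
    - {"jaw": -1, "dx": 0, "dy": -0.004, "dz": -0.0022, "twist": 0}
    - {"jaw": -1, "dx": 0, "dy": -0.0042, "dz": -0.0018, "twist": 0}

```text
t: 9.55
eef_pos: [0.4969, -0.0079, 0.1297]
ee_rot: [-3.139, 0.0, -1.57]
force: [-3.7, 0.6, 6.9]
width: 0.0008
gripper_force: 3.9
```

move_arm:
  increments:
    - {"jaw": -1, "dx": 0, "dy": -0.0043, "dz": -0.0016, "twist": 0}
    - {"jaw": -1, "dx": 0, "dy": -0.0044, "dz": -0.0013, "twist": 0}

```text
t: 9.72
eef_pos: [0.5061, -0.0078, 0.1328]
ee_rot: [-3.138, 0.001, -1.57]
force: [-2.3, 0.4, 5.3]
width: 0.0007
gripper_force: 2.8
```

```bash
python3 - <<'E'
from h import *
im=see('side',['lift_mid','lift_straight','lift_round'])
st()
cv2.imwrite('pics/f.png',cv2.resize(im[140:260,200:350],None,fx=4,fy=4))
E
```

```text
side lift_mid [ 0.5239 -0.007   0.0413] 0.81
side lift_mid [ 0.4157 -0.1108  0.0022] 0.61
side lift_straight [ 0.3936 -0.0842  0.0035] 0.76
side lift_straight [ 0.5327 -0.0057  0.009 ] 0.72
side lift_round [ 0.5222 -0.003   0.067 ] 0.68
side lift_round [ 0.4352 -0.1234  0.0056] 0.62
t 9.92 p [ 0.5063 -0.0078  0.1327] r [-3.138e+00  1.000e-03 -1.570e+00] F [-2.1  0.5  7.3] w 0.0005
```

View pics/f.png

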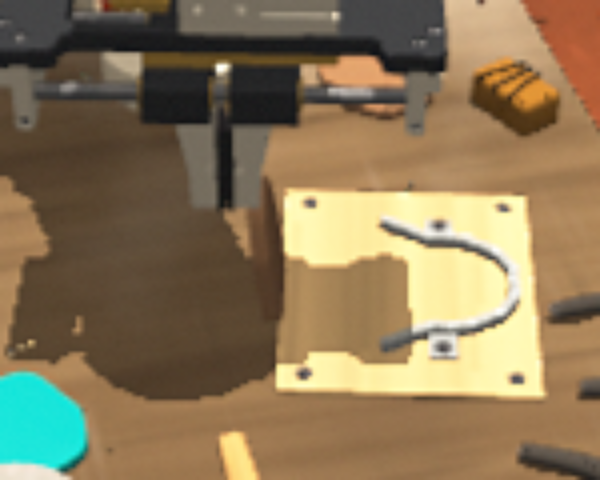

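The lift is now nearly upright at the board edge (crop (265,250)), under the fingertip. I'll carry on over the top.

move_arm:
  increments:
    - {"jaw": -1, "dx": 0, "dy": -0.0045, "dz": -0.0009, "twist": 0}
    - {"jaw": -1, "dx": 0, "dy": -0.0045, "dz": -0.0006, "twist": 0}

```text
t: 10.08
eef_pos: [0.5152, -0.0077, 0.1344]
ee_rot: [-3.138, 0.001, -1.57]
force: [0.4, -0.5, 3.9]
width: -0.0
gripper_force: 2.4
```

move_arm:
  increments:
    - {"jaw": -1, "dx": 0, "dy": -0.0045, "dz": -0.0003, "twist": 0}
    - {"jaw": -1, "dx": 0, "dy": -0.0045, "dz": 0, "twist": 0}

```text
t: 10.25
eef_pos: [0.5246, -0.0077, 0.1346]
ee_rot: [-3.137, 0.001, -1.57]
force: [-0.4, -0.5, 5.5]
width: 0.0006
gripper_force: 2.7
```

```bash
python3 - <<'E'
from h import *
im=see('side',['lift_mid','lift_straight','lift_round'])
st()
E
```

```text
side lift_mid [ 0.4177 -0.107   0.0035] 0.7
side lift_mid [ 0.536  -0.0066  0.0392] 0.5
side lift_straight [ 0.3945 -0.0799  0.0024] 0.91
side lift_straight [ 0.5433 -0.004   0.0678] 0.72
side lift_straight [ 0.5365 -0.0357  0.0366] 0.62
side lift_round [ 0.4367 -0.1249  0.005 ] 0.84
side lift_round [ 0.5414 -0.0062  0.0668] 0.76
t 10.45 p [ 0.5247 -0.0077  0.1345] r [-3.137e+00  1.000e-03 -1.570e+00] F [0.5 0.2 7.1] w 0.0
```

move_arm:
  increments:
    - {"jaw": -1, "dx": 0, "dy": -0.0045, "dz": 0.0003, "twist": 0}
    - {"jaw": -1, "dx": 0, "dy": -0.0045, "dz": 0.0006, "twist": 0}
    - {"jaw": -1, "dx": 0, "dy": -0.0045, "dz": 0.001, "twist": 0}
    - {"jaw": -1, "dx": 0, "dy": -0.0045, "dz": 0.001, "twist": 0}

```text
t: 10.78
eef_pos: [0.5426, -0.0078, 0.1313]
ee_rot: [-3.138, 0.001, -1.57]
force: [1.9, 0.3, 3.9]
width: 0.0003
gripper_force: 1.7
```

```bash
python3 - <<'E'
from h import *
im=see('side',['lift_mid','lift_straight','lift_round'])
st()
E
```

```text
side lift_mid [ 0.5448 -0.0046  0.0386] 0.89
side lift_mid [ 0.4186 -0.1066  0.0012] 0.83
side lift_straight [ 0.394  -0.0821  0.0013] 0.97
side lift_straight [ 0.5348 -0.0051  0.0069] 0.77
side lift_round [ 0.438  -0.1238  0.0049] 0.93
side lift_round [ 0.559  -0.0044  0.0598] 0.88
t 10.98 p [ 0.54   -0.0082  0.1296] r [ 3.14  -0.    -1.571] F [-0.5  0.1 -1.6] w 0.0009
```

move_arm:
  increments:
    - {"jaw": -1, "dx": 0, "dy": -0.004, "dz": -0.006, "twist": 0}
    - {"jaw": -1, "dx": 0, "dy": 0, "dz": -0.03, "twist": 0}
    - {"jaw": -1, "dx": 0, "dy": 0.02, "dz": -0.01, "twist": 0}
    - {"jaw": -1, "dx": 0, "dy": 0.04, "dz": 0, "twist": 0}
    - {"jaw": -1, "dx": 0, "dy": 0.03, "dz": 0, "twist": 0}
    - {"jaw": -1, "dx": 0, "dy": 0, "dz": 0, "twist": 0}

```text
t: 11.48
eef_pos: [0.4489, -0.0091, 0.176]
ee_rot: [3.139, 0.0, -1.572]
force: [-0.4, -0.7, -0.7]
width: 0.0006
gripper_force: 0.0
```

```bash
python3 - <<'E'
from h import *
im=see('side',['lift_mid','lift_straight','lift_round'])
see('scene',['lift_mid','lift_straight','lift_round'])
st()
cv2.imwrite('pics/g.png',cv2.resize(im[140:260,200:350],None,fx=4,fy=4))
E
```

```text
side lift_mid [ 0.5635 -0.0067  0.0105] 0.87
side lift_mid [ 0.4144 -0.1056  0.0019] 0.66
side lift_straight [ 0.394  -0.0825  0.0046] 0.97
side lift_straight [ 0.535  -0.0058  0.0118] 0.86
side lift_straight [ 0.5624 -0.0384  0.0108] 0.54
side lift_round [ 0.6002 -0.007   0.0099] 0.87
side lift_round [ 0.4352 -0.124   0.0047] 0.76
side lift_round [0.5831 0.1811 0.0088] 0.58
scene lift_mid [ 0.5685 -0.0068  0.012 ] 0.87
scene lift_mid [ 0.4108 -0.1031  0.0034] 0.65
scene lift_straight [ 0.5329 -0.0064  0.008 ] 0.85
scene lift_round [0.5271 0.0053 0.0052] 0.65
scene lift_round [ 0.5987 -0.0053  0.0104] 0.64
scene lift_round [ 0.438  -0.1243  0.0047] 0.57
t 11.88 p [ 0.455  -0.008   0.1758] r [ 3.141 -0.    -1.571] F [-0.6  0.4  0.9] w 0.0001
```

View pics/g.png

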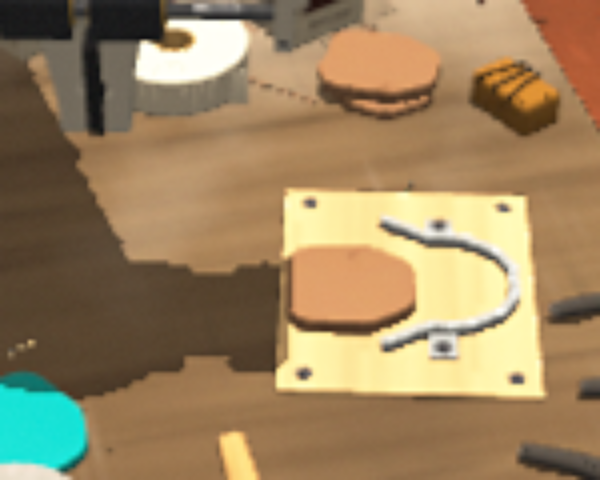

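The lift now lies flat on the board, turned over (crop (350,287)), with its round end at (413,287) pointing into the horseshoe. It's about 7 mm right of centre. I'll push its straight edge, drifting slightly left.

move_arm:
  increments:
    - {"jaw": -1, "dx": 0, "dy": -0.03, "dz": 0, "twist": 0}
    - {"jaw": -1, "dx": -0.001, "dy": -0.02, "dz": 0, "twist": 0}
    - {"jaw": -1, "dx": 0, "dy": 0, "dz": 0.035, "twist": 0}
    - {"jaw": -1, "dx": 0, "dy": 0, "dz": 0.035, "twist": 0}
    - {"jaw": -1, "dx": 0, "dy": 0, "dz": 0.02, "twist": 0}
    - {"jaw": -1, "dx": 0, "dy": 0, "dz": 0.009, "twist": 0}
    - {"jaw": -1, "dx": 0, "dy": 0, "dz": 0, "twist": 0}
    - {"jaw": -1, "dx": 0, "dy": 0, "dz": 0, "twist": 0}

```text
t: 12.55
eef_pos: [0.505, -0.007, 0.0772]
ee_rot: [3.141, -0.001, -1.571]
force: [0.9, -0.3, 0.8]
width: 0.0005
gripper_force: 0.0
```

move_arm:
  increments:
    - {"jaw": -1, "dx": 0, "dy": -0.005, "dz": 0.001, "twist": 0}
    - {"jaw": -1, "dx": 0, "dy": -0.005, "dz": 0, "twist": 0}
    - {"jaw": -1, "dx": 0, "dy": -0.005, "dz": 0, "twist": 0}
    - {"jaw": -1, "dx": -0.0005, "dy": -0.004, "dz": 0, "twist": 0}
    - {"jaw": -1, "dx": -0.0008, "dy": -0.004, "dz": 0, "twist": 0}
    - {"jaw": -1, "dx": -0.0008, "dy": -0.004, "dz": 0, "twist": 0}
    - {"jaw": -1, "dx": -0.0008, "dy": -0.004, "dz": 0, "twist": 0}
    - {"jaw": -1, "dx": -0.0008, "dy": -0.004, "dz": 0, "twist": 0}
    - {"jaw": -1, "dx": 0, "dy": 0, "dz": 0, "twist": 0}

```text
t: 13.3
eef_pos: [0.5399, -0.0035, 0.0771]
ee_rot: [3.142, -0.0, -1.571]
force: [-3.5, -0.4, 9.8]
width: 0.0003
gripper_force: 4.4
```

```bash
python3 - <<'E'
from h import *
for c in('side','scene'): see(c,['lift_mid','lift_straight','lift_round','nest'])
rect('scene','heel_lift',.0145)
st()
E
```

```text
side lift_mid [ 0.4147 -0.1057  0.0032] 0.62
side lift_straight [ 0.3944 -0.0795  0.0041] 0.84
side lift_straight [ 0.555  -0.0031  0.0118] 0.79
side lift_round [ 0.4351 -0.1232  0.0052] 0.8
side lift_round [ 0.6223 -0.0045  0.0055] 0.77
side nest [ 0.6568  0.1543 -0.0015] 0.65
side nest [0.6107 0.0027 0.0098] 0.64
side nest [ 0.5857 -0.0343  0.0074] 0.29
scene lift_mid [ 0.5862 -0.0052  0.0116] 0.8
scene lift_mid [ 0.4138 -0.1047  0.0018] 0.68
scene lift_straight [ 0.5526 -0.0046  0.0102] 0.83
scene lift_straight [ 0.3963 -0.0825  0.0051] 0.68
scene lift_straight [ 0.5789 -0.035   0.0116] 0.42
scene lift_round [ 0.4371 -0.125   0.0015] 0.98
scene lift_round [ 0.62   -0.0025  0.0147] 0.59
scene lift_round [0.6152 0.0017 0.0036] 0.23
scene nest [0.6147 0.0016 0.0052] 0.84
scene nest [ 0.4667  0.1863 -0.0011] 0.39
scene heel_lift 0.86 [ 0.379 -0.141] [ 0.447 -0.072] [ 414.7 -108.6] [61.3 64.7] 48.2
scene heel_lift 0.65 [ 0.553 -0.035] [0.618 0.014] [586.8 -14.3] [70.2 42.6] 16.0
t 13.85 p [ 0.5399 -0.0035  0.0771] r [-3.141 -0.    -1.571] F [-3.4 -1.6  8. ] w 0.0007
```

move_arm:
  increments:
    - {"jaw": -1, "dx": 0, "dy": 0.004, "dz": 0, "twist": 0}
    - {"jaw": -1, "dx": 0, "dy": 0, "dz": 0.001, "twist": 0}
    - {"jaw": -1, "dx": 0, "dy": 0, "dz": 0, "twist": 0}
    - {"jaw": -1, "dx": 0, "dy": 0, "dz": 0, "twist": 0}

```text
t: 14.18
eef_pos: [0.5356, -0.0033, 0.0751]
ee_rot: [-3.141, 0.0, -1.571]
force: [-0.6, -0.3, 0.6]
width: 0.0003
gripper_force: 0.0
```

move_arm:
  increments:
    - {"jaw": -1, "dx": 0, "dy": -0.003, "dz": 0.0008, "twist": 0}
    - {"jaw": -1, "dx": -0.0006, "dy": -0.004, "dz": 0, "twist": 0}
    - {"jaw": -1, "dx": -0.0007, "dy": -0.004, "dz": 0, "twist": 0}
    - {"jaw": -1, "dx": -0.0007, "dy": -0.004, "dz": 0, "twist": 0}
    - {"jaw": -1, "dx": -0.0007, "dy": -0.004, "dz": 0, "twist": 0}
    - {"jaw": -1, "dx": -0.0004, "dy": -0.004, "dz": 0, "twist": 0}
    - {"jaw": -1, "dx": 0, "dy": 0, "dz": 0, "twist": 0}

```text
t: 14.77
eef_pos: [0.5595, -0.0, 0.0742]
ee_rot: [-3.141, 0.0, -1.571]
force: [-0.7, -0.7, 0.4]
width: 0.0006
gripper_force: 0.0
```

```bash
python3 - <<'E'
from h import *
for c in('side','scene'): see(c,['lift_mid','lift_straight','lift_round','nest'])
st()
E
```

```text
side lift_mid [ 0.4183 -0.1077  0.0024] 0.79
side lift_mid [6.075e-01 1.000e-04 1.460e-02] 0.65
side lift_straight [0.5782 0.0024 0.0129] 0.62
side lift_round [ 0.436  -0.1228  0.0071] 0.88
side lift_round [0.6389 0.0024 0.0055] 0.56
side nest [0.612  0.0024 0.0075] 0.73
scene lift_mid [0.6096 0.0013 0.0075] 0.8
scene lift_mid [ 0.4154 -0.103   0.0036] 0.59
scene lift_straight [ 0.3979 -0.083   0.0056] 0.68
scene lift_straight [ 0.5733 -0.0037  0.0088] 0.58
scene lift_round [ 0.4393 -0.1262  0.0007] 0.78
scene lift_round [ 0.6091 -0.001   0.0087] 0.72
scene lift_round [0.6377 0.0037 0.0082] 0.57
scene nest [ 0.6151 -0.0011  0.0022] 0.91
t 15.27 p [ 5.584e-01 -2.000e-04  7.430e-02] r [-3.142  0.    -1.571] F [ 0.6 -0.  -0.9] w 0.0003
```

Lift is centred now and a few millimetres short. I'll push gently until it bears against the bend.

move_arm:
  increments:
    - {"jaw": -1, "dx": 0, "dy": -0.002, "dz": 0, "twist": 0}
    - {"jaw": -1, "dx": 0, "dy": -0.002, "dz": 0, "twist": 0}
    - {"jaw": -1, "dx": 0, "dy": 0, "dz": 0, "twist": 0}

```text
t: 15.52
eef_pos: [0.563, -0.0002, 0.0743]
ee_rot: [-3.141, 0.0, -1.571]
force: [0.3, 1.1, -0.5]
width: 0.0004
gripper_force: 0.0
```

move_arm:
  increments:
    - {"jaw": -1, "dx": 0, "dy": -0.001, "dz": 0, "twist": 0}
    - {"jaw": -1, "dx": 0, "dy": -0.001, "dz": 0, "twist": 0}
    - {"jaw": -1, "dx": 0, "dy": 0, "dz": 0, "twist": 0}

```text
t: 15.77
eef_pos: [0.5647, -0.0002, 0.0743]
ee_rot: [-3.142, -0.0, -1.571]
force: [-0.1, 0.4, -0.2]
width: 0.0003
gripper_force: 0.0
```

move_arm:
  increments:
    - {"jaw": -1, "dx": 0, "dy": -0.001, "dz": 0, "twist": 0}
    - {"jaw": -1, "dx": 0, "dy": -0.001, "dz": 0, "twist": 0}
    - {"jaw": -1, "dx": 0, "dy": 0, "dz": 0, "twist": 0}

```text
t: 16.02
eef_pos: [0.5653, -0.0005, 0.074]
ee_rot: [3.139, -0.001, -1.571]
force: [-5.8, -0.5, 3.9]
width: 0.0008
gripper_force: 2.5
```

move_arm:
  increments:
    - {"jaw": -1, "dx": 0, "dy": -0.001, "dz": 0, "twist": 0}
    - {"jaw": -1, "dx": 0, "dy": 0, "dz": 0, "twist": 0}

```text
t: 16.18
eef_pos: [0.5655, -0.0007, 0.0739]
ee_rot: [3.137, -0.001, -1.571]
force: [-7.7, 0.6, 5.1]
width: 0.0004
gripper_force: 3.6
```

move_arm:
  increments:
    - {"jaw": -1, "dx": 0, "dy": 0.004, "dz": 0, "twist": 0}
    - {"jaw": -1, "dx": 0, "dy": 0.02, "dz": 0, "twist": 0}
    - {"jaw": -1, "dx": 0, "dy": 0.02, "dz": -0.03, "twist": 0}
    - {"jaw": -1, "dx": 0, "dy": 0.04, "dz": -0.04, "twist": 0}
    - {"jaw": -1, "dx": 0, "dy": 0.04, "dz": -0.04, "twist": 0}
    - {"jaw": -1, "dx": 0, "dy": 0, "dz": 0, "twist": 0}
    - {"jaw": -1, "dx": 0, "dy": 0, "dz": 0, "twist": 0}

```text
t: 16.77
eef_pos: [0.4648, 0.0002, 0.1657]
ee_rot: [-3.136, 0.002, -1.57]
force: [0.8, 0.7, 0.1]
width: 0.0003
gripper_force: 0.0
```

```bash
python3 - <<'E'
from h import *
im=see('side',['lift_mid','lift_straight','lift_round','nest'])
im2=see('scene',['lift_mid','lift_straight','lift_round'])
st()
cv2.imwrite('pics/i.png',cv2.resize(np.vstack([im[170:250,250:350],im2[165:245,255:355]]),None,fx=3.7,fy=3.7))
E
```

```text
side lift_mid [0.6119 0.0049 0.0142] 0.79
side lift_mid [ 0.4158 -0.1092  0.001 ] 0.64
side lift_straight [ 0.3947 -0.0815  0.0035] 0.91
side lift_straight [ 5.816e-01 -3.000e-04  1.140e-02] 0.85
side lift_round [0.6467 0.0021 0.0096] 0.98
side lift_round [ 0.4357 -0.124   0.0042] 0.87
side nest [0.6576 0.1575 0.001 ] 0.7
side nest [0.6101 0.0014 0.0087] 0.65
scene lift_mid [ 0.4109 -0.1038  0.0025] 0.84
scene lift_mid [0.6167 0.003  0.0127] 0.57
scene lift_mid [ 0.6092 -0.0291  0.0112] 0.27
scene lift_straight [ 0.5765 -0.005   0.0115] 0.92
scene lift_straight [ 0.3947 -0.081   0.0042] 0.63
scene lift_straight [0.6473 0.0048 0.0113] 0.61
scene lift_round [ 0.437  -0.1263  0.0032] 0.89
scene lift_round [0.6445 0.0049 0.0113] 0.59
t 17.22 p [ 4.646e-01 -3.000e-04  1.623e-01] r [ 3.140e+00 -1.000e-03 -1.571e+00] F [ 0.5  0.4 -0.5] w 0.0007
```

View pics/i.png

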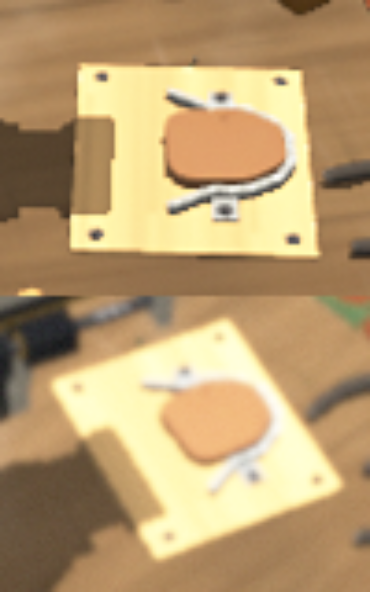

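Both views show the lift flat in the horseshoe, with its round end against the bend (upper view (290,150), lower view (268,420)).

```bash
python3 -c "
from station import arm
print(arm.job_done())"
```

```text
the job is handed in; nothing more can be done
None
```

I handed the job in at about 17 s; no verdict came back. The heel lift was tipped over the board's front edge on the second try (it slipped back flat at about 50° on the first) and pushed home into the horseshoe, and I saw nothing else move.

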